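# Set a window regulator's glass clip to its mark with the pusher stick

## Task

Pull the orange-handled pusher stick straight up out of its cup in the tool holder and use its black end to slide the white glass clip along the window regulator rail until the clip's pointer lines up with the red mark beside the rail. Then lower the stick back, black end down, into the empty cup of the holder without dropping it. Touch the clip only with the stick, never with the gripper, and leave the other tools and parts where they are.

Things in the scene. Friction and masses are not known exactly. Their poses are not given: they have to be found in the camera images.
- holder: Tool holder fixed to the bench: three grey square cups in a row on a dark foot 60 x 215 mm. Origin: centre of its underside; cup centres at y = -70, 0 and +70 mm, x = 0. Cups are 30 x 30 mm inside, walls 4 mm, inner floor 8 mm and rim 90 mm above the bench. Stick, screwdriver and punch stand in them in any order; the only empty cup is the one the stick came from.
- stick: The pusher stick, 180 mm long, about 90 g: lower 100 mm a black square shank 16 x 16 mm with flat foot, upper 80 mm an orange square handle 22 x 22 mm. Origin: centre of its foot (black end); z runs up the stick to the handle, x and y square to its sides. It starts standing loosely upright in one cup, sides nearly parallel to the holder's.
- driver: Bystander: screwdriver with a round blue handle, 148 mm long, 26 mm thick, standing in another cup. Origin: centre of its foot, z up along it.
- punch: Bystander: dark steel punch with a black rubber sleeve, 140 mm long, 24 mm thick, standing in another cup. Origin: centre of its foot, z up along it.
- rail: Aluminium window regulator rail fixed to the bench on two black clamps, 50 mm wide, 360 mm long along its y axis, rail top 34 mm above the bench; black end stops up to 46 mm high. Origin: under its centre, on the bench.
- clip_mid (a point): Centre of the floor of the white clip's pocket, 48 mm above the bench; axes as the rail's. The pocket is open above and to both x sides, between two jaws square to the rail: 40 mm clear gap, each jaw 12 mm thick, 50 mm wide in x, top 96 mm above the bench (outer faces 32 mm from this point). A black pointer at the clip's middle reaches 48 mm to the +x side, 42 to 48 mm high.
- clip (a joint): Position of the clip along the rail's +y, 0 to 0.2 m; at 0 it stands 100 mm to the -y side of the rail's centre. It slides against about 2 N of friction (plus 3 N per m/s) and stays where it is left. It starts at 0 to 0.05, always on the -y side of the mark.
- mark: The red mark: an upright red blade 5 mm thick along the rail, 20 mm wide, 53 mm high, on a dark foot 20 x 30 mm, fixed to the bench 60 mm to the rail's +x side. Origin: centre of its underside; axes as the rail's. The clip is right when point clip_mid is level with this origin along the rail's y axis. It stands 60 to 170 mm from the clip's start.
- motor: Bystander: white window motor, disc 90 mm across and 48 mm high with a grey cylinder reaching 115 mm along its +y. Origin: centre of the disc's underside.
- module: Bystander: black control module 90 x 120 x 40 mm. Origin: centre of its underside.
Things that resemble listed ones, but are neither listed nor needed, are in the scene too. There is more than one size of the stick; the one meant has the size given above.

How it is judged:
By the outcome, as a careful person would: the job done as asked, in the order asked, and still so for the second after the job is handed in, with the robot touching nothing.
It also fails if it takes over 64 s, if anything falls off the work surface, if the arm or the gripper's body presses on something with over 40 N, if the wrist force passes 120 N, or if a joint passes its speed limit or range.

## Robot

A 6-joint arm with a two-finger parallel gripper is mounted at the origin on the work surface. World frame = base frame: x ahead of the robot, y to its left, z up, the work surface at z = 0. Lengths are in mm, angles in rad, forces in N, time in s.
With the tool pointing down it reaches from about 350 to 725 mm from the base axis. Payload 6 kg.
Tool frame: the origin (TCP) lies midway between the tips of the shut fingers; the grasp point (between the pads) lies 19 mm behind it; z points along the fingers, y is the direction in which the jaws open and shut (so a half turn about z gives the same grasp; the last joint's range is limited). The gripper opens to 85 mm and grips with 20 to 120 N. Pads are 22 mm wide; open, the fingers measure 114 mm over their backs; the gripper's body (76 mm by 85 mm) begins 54 mm behind the grasp point. The pads swing forward as they close: fully open they stand 13 mm farther back than shut.
Start: joints at [1.672, 0.04, 0.085, 0, -1.615, -0.334], TCP at [138.397, 583.795, 207.861] pointing down, gripper open.
Joint ranges: [-2.56, 2.56], [-1.29, 2.01], [-1.08, 1.49], [-3.29, 1.98], [-2.81, -0.18], [-2.99, 2.99]. Speed limits (rad/s): [2.57, 2.57, 3.01, 3.14, 3.14, 3.14].

## Interface

Orientations are given as a unit quaternion [w, x, y, z].
In Python, from station import * gives the robot as it stands.
- The arm moves only by the tool step_arm, never from a script. Its arguments are lists of equal length, an entry for each row: "translation": the shift along the world's x, y, z in mm, a list of three; "yaw": the turn about the world's z in degrees; "jaw": the closure, from 0 (fully open) to 1 (shut). In form: {"translation": [[x, y, z], ...], "yaw": [yaw, ...], "jaw": [jaw, ...]}. A call has 1 to 12 rows; each row is the pose to reach, as a shift and turn from the pose measured when the call began; what a row does not reach only later rows make up. A row lasts 1/12 s, in which the tool goes at most 41.7 mm and 7.16 degrees, less where a joint would pass 70% of its speed; a pose out of reach is approached as far as the arm can. A call with a gripper value outside its range is refused whole. The fingers move at their own pace and stop on an object; the grip force is fixed at half the most. Time passes only in rows, so rows that repeat a pose let the fingers close. It gives the time, the measured TCP pose, the force and the opening at its end, in the units of the state.
- read_state(): the state, without advancing time (a new reading comes with each control period).
- camera(name): name is "scene" or "top" or "wrist"; returns a dict with "frame" (384x512x3 uint8, blue, green, red), "fovy" (degrees; the focal length in pixels is half the picture's height over the tangent of half this angle, whatever the lens; pixels are square), "cx", "cy" (the principal point, pixels), "dist" ([k1, k2, p1, p2, k3] as OpenCV has them; the pictures are not rectified), "camera_from_world" (4x4, takes a point from world to camera coordinates). Camera axes: x right, y down, z forward; pixel columns grow to the right and rows downward; lengths in mm; the calibration is good to about 2 mm. A picture is of the moment at which its call begins. There is no depth.
- job_done(): hands the job in, once; it reports no verdict.
The state is a dict: "t": time; "joints": joint angles; "qd": joint speeds; "effort": joint torques, N m; "ee_pos": TCP position; "eef_rot": TCP orientation; "wrist_force": force on the tool from outside, world axes, zero at the start; "torque": the same for the moment, N m; "gripper_width": finger opening in mm.
Only numpy, scipy, OpenCV 4.12 (cv2) and the standard library are available. Lean on these libraries where they do the work, as an engineer would, in place of code of your own. Each camera call takes 0.05 s, during which the arm holds its last target.

## Working session

There is one attempt and no reset: what is moved stays moved. The work goes in short steps, Python scripts to look and compute and a tool call to move; the robot and the scene stay as the last step left them, time stands still between calls to the robot, and variables do not carry over. Pictures are saved under pics/ and viewed, and the job is handed in when it is done.

Besides the shell and the picture viewer there is one more tool, called after "Emit:" by a JSON object that holds its "method" and its "body", one argument or row to a line. step_arm: Moves the arm, as the interface text tells. Its arguments: {"type":"object","properties":{"translation":{"type":"array","items":{"type":"array","items":{"type":"number"}}},"yaw":{"type":"array","items":{"type":"number"}},"jaw":{"type":"array","items":{"type":"number"}}},"required":["translation","yaw","jaw"]}

```bash
ls; mkdir -p pics
cat > h.py <<'E'
from station import *
import numpy as np, cv2, pickle
def K(c):
    f=192/np.tan(np.radians(c["fovy"])/2)
    return np.array([[f,0,c["cx"]],[0,f,c["cy"]],[0,0,1.]])
def proj(c,P):
    M=np.array(c["camera_from_world"]);P=np.atleast_2d(np.array(P,float))
    return cv2.projectPoints(P.reshape(-1,1,3),cv2.Rodrigues(M[:3,:3])[0],M[:3,3].copy(),K(c),np.array(c["dist"],float))[0].reshape(-1,2)
def unproj(c,px,z):
    M=np.array(c["camera_from_world"]);px=np.atleast_2d(np.array(px,float))
    u=cv2.undistortPoints(px.reshape(-1,1,2),K(c),np.array(c["dist"],float)).reshape(-1,2)
    d=np.c_[u,np.ones(len(u))]@M[:3,:3]; o=-M[:3,:3].T@M[:3,3]
    s=(np.broadcast_to(z,len(u))-o[2])/d[:,2]
    return o+d*s[:,None]
def snap(n,tag):
    c=camera(n);pickle.dump(c,open(f'{tag}_{n}.pkl','wb'));cv2.imwrite(f'pics/{tag}_{n}.png',c["frame"]);return c
def crop(c,x0,y0,x1,y1,s,fn):
    cv2.imwrite('pics/'+fn,cv2.resize(c["frame"][y0:y1,x0:x1],None,fx=s,fy=s,interpolation=cv2.INTER_CUBIC))
E
python3 - <<'E'
from h import *
for n in("scene","top","wrist"):
    c=snap(n,'a');M=np.array(c["camera_from_world"]);print(n,c["fovy"],c["cx"],c["cy"],-M[:3,:3].T@M[:3,3])
print(read_state())
E
```

```text
pics
scene 48.35324879868068 260.5201255236281 196.537814732583 [1040.94019067 -269.32662187  715.83608895]
top 44.96350012242976 263.9851334285951 196.98752794937346 [ 518.05742962  -35.10050146 1046.56183722]
wrist 65.91864706063876 254.92170873683693 193.38184203494436 [219.95846241 564.81939431 372.88787871]
{'t': 0.15, 'joints': array([ 1.67172086e+00,  4.06800075e-02,  8.40409242e-02, -2.72906896e-04,
       -1.61551279e+00, -3.33744085e-01]), 'qd': array([-0.0008715 , -0.00184119,  0.00304234,  0.00170139,  0.00172994,
        0.00029258]), 'effort': array([-2.38531458e-03, -3.68614697e+01,  3.47688639e+01,  6.93624526e+00,
       -4.37712806e-03, -2.75525096e-07]), 'ee_pos': array([138.30826291, 583.55011016, 207.11765179]), 'eef_rot': array([ 6.91221810e-04,  9.93232490e-01, -1.16141045e-01,  1.30317811e-05]), 'wrist_force': array([-0.76027083,  0.77967939, -0.24429441]), 'torque': array([0.01544059, 0.04193532, 0.00078295]), 'gripper_width': 85.48845542868376}
```

```bash
sleep 1
```

```text
(no output)
```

View pics/a_scene.png

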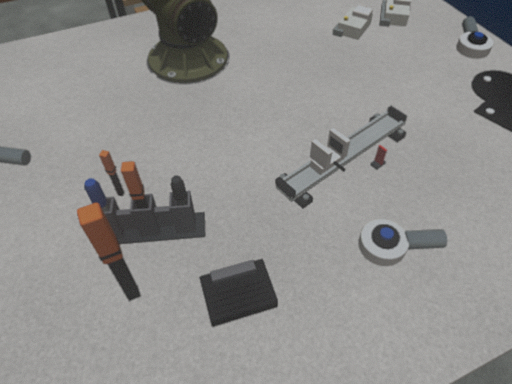

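View pics/a_top.png

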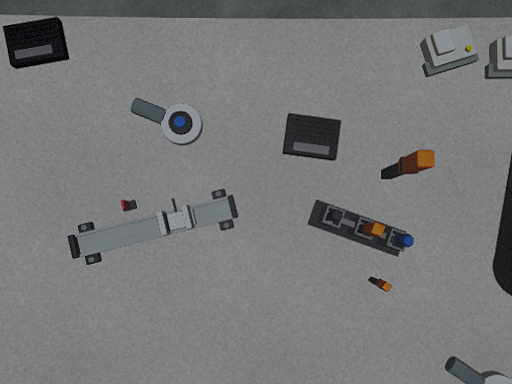

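View pics/a_wrist.png

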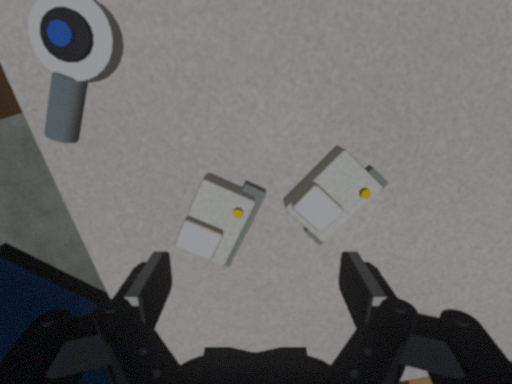

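Run:
```python
from h import *
t=pickle.load(open('a_top.pkl','rb'));s=pickle.load(open('a_scene.pkl','rb'))
crop(t,300,190,430,300,6,'c1.png');crop(t,60,180,245,270,4.3,'c2.png')
crop(s,70,140,220,260,5,'c3.png');crop(s,270,95,415,215,5,'c4.png')
for p,z in [((324,203),0),((236,200),34),((75,245),34),((176,220),96),((373,229),188)]:print(p,unproj(t,p,z))
```

```text
(324, 203) [[ 568.52768559 -190.35001234    0.        ]]
(236, 200) [[574.0534012    7.15288745  34.        ]]
(75, 245) [[478.75595943 350.78879322  34.        ]]
(176, 220) [[530.23062631 126.52847435  96.        ]]
(373, 229) [[ 511.06442429 -252.49022581  188.        ]]
```

View pics/c1.png

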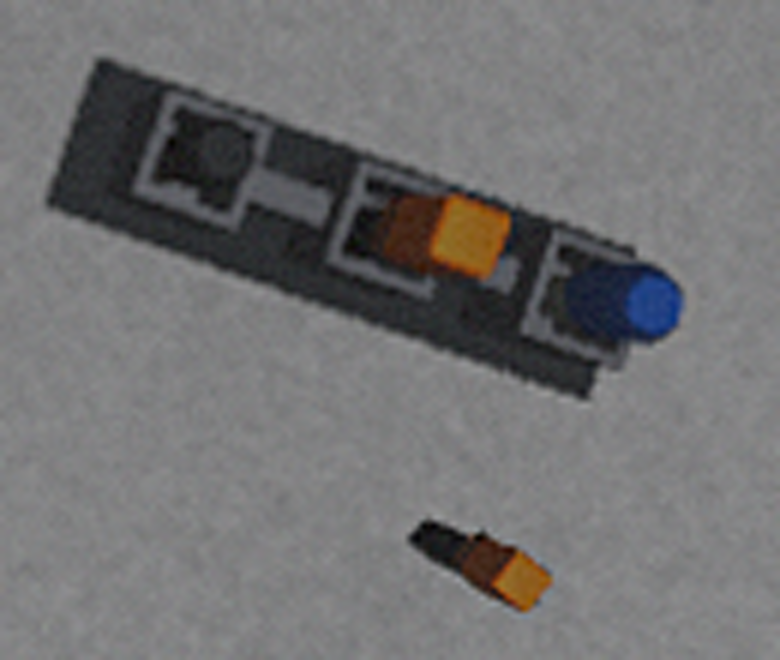

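View pics/c2.png

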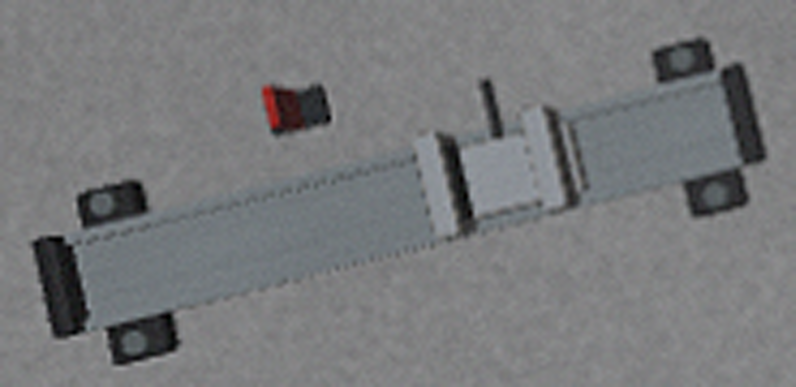

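View pics/c3.png

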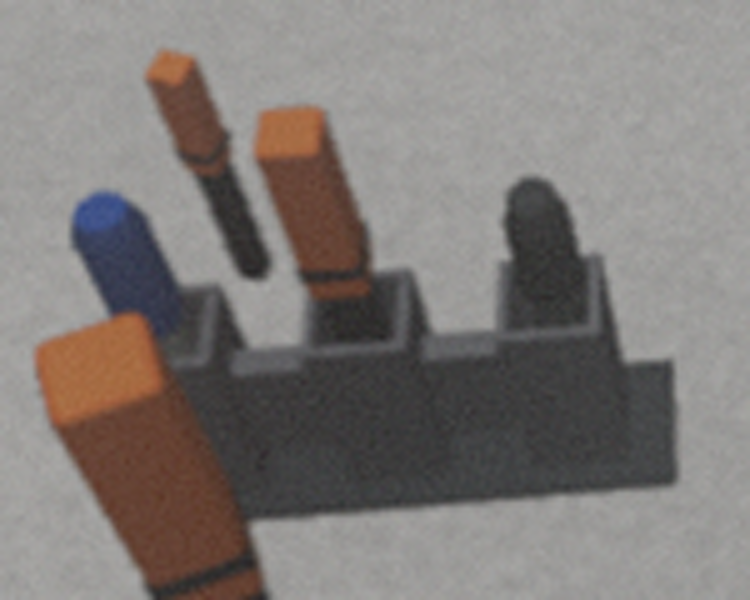

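View pics/c4.png

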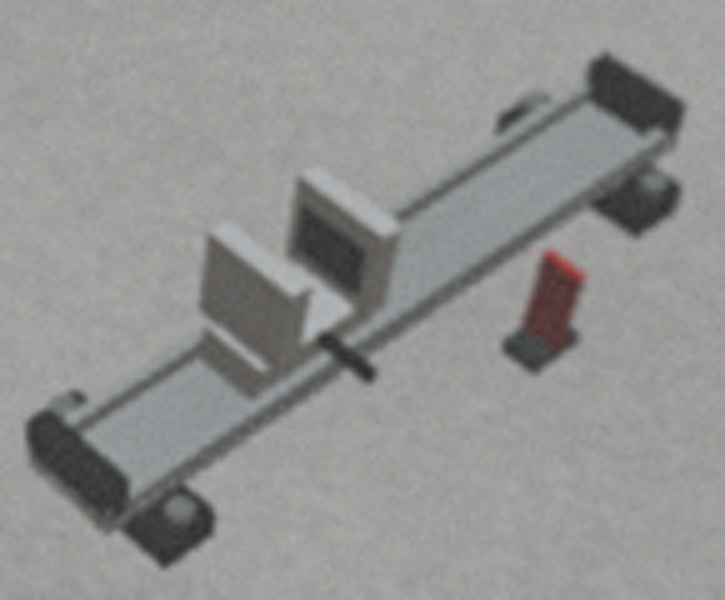

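```bash
cat > fit.py <<'E'
from h import *
from scipy.optimize import least_squares
t=pickle.load(open('a_top.pkl','rb'));s=pickle.load(open('a_scene.pkl','rb'))
T=lambda ox,oy,sc:(lambda p:(ox+(p[0]+.5)/sc-.5,oy+(p[1]+.5)/sc-.5))
c1=T(300,190,6);c2=T(60,180,4.3);c3=T(70,140,5);c4=T(270,95,5)
def fit(obs,x0,nm):
    def w(p,l): 
        c,sn=np.cos(p[2]),np.sin(p[2]);return [p[0]+c*l[0]-sn*l[1],p[1]+sn*l[0]+c*l[1],l[2]]
    def r(p): return np.concatenate([proj(c,w(p,l))[0]-np.array(f(px)) for c,f,px,l in obs])
    q=least_squares(r,x0,loss='soft_l1');print(nm,q.x[:2].round(1),np.degrees(q.x[2]).round(2),'rms',np.sqrt(np.mean(r(q.x)**2)).round(2))
    print(r(q.x).reshape(-1,2).round(1).tolist());return q.x
h=19
H=[(t,c1,(165,92),(h,70+h,90)),(t,c1,(270,125),(h,70-h,90)),(t,c1,(135,190),(-h,70+h,90)),(t,c1,(240,228),(-h,70-h,90)),
(t,c1,(358,157),(h,h,90)),(t,c1,(328,262),(-h,h,90)),(t,c1,(432,297),(-h,-h,90)),(t,c1,(560,228),(h,-70+h,90)),(t,c1,(522,330),(-h,-70+h,90)),(t,c1,(622,367),(-h,-70-h,90))]
HS=[(s,c3,(600,325),(h,70+h,90)),(s,c3,(500,335),(h,70-h,90)),(s,c3,(603,257),(-h,70+h,90)),(s,c3,(500,262),(-h,70-h,90)),(s,c3,(412,340),(h,h,90)),(s,c3,(308,348),(h,-h,90)),(s,c3,(410,270),(-h,h,90))]
x0=[511,-240,-.3]
fit(H,x0,'holder top');fit(HS,x0,'holder scene');fit(H+HS,x0,'holder both')
a=11
St=[(t,c1,(448,195),(a,a,188)),(t,c1,(510,210),(a,-a,188)),(t,c1,(492,280),(-a,-a,188)),(t,c1,(428,265),(-a,a,188))]
Ss=[(s,c3,(262,113),(-a,-a,188)),(s,c3,(322,108),(-a,a,188)),(s,c3,(325,152),(a,a,188)),(s,c3,(258,160),(a,-a,188))]
fit(St,x0,'stick top');fit(Ss,x0,'stick scene');fit(St+Ss,x0,'stick both')
fit([(t,c1,(238,150),(0,0,148))],x0,'punch140')
fit([(t,c1,(655,303),(0,0,156))],x0,'driver')
E
python3 fit.py
```

```text
holder top [ 513.4 -262.2] -19.67 rms 0.43
[[0.7, -0.5], [0.6, 0.1], [-0.3, 0.5], [-0.4, 0.3], [0.6, -0.0], [-0.3, -0.1], [-0.1, 0.2], [-0.9, -0.5], [-0.4, -0.0], [0.6, 0.0]]
holder scene [ 513.1 -263. ] -19.91 rms 0.93
[[0.6, 0.7], [-0.4, 0.4], [0.1, -1.8], [0.3, -1.2], [-0.6, 0.8], [-1.1, 1.0], [1.0, -1.5]]
holder both [ 513.3 -262.5] -19.76 rms 0.71
[[0.9, -0.5], [0.8, 0.1], [-0.1, 0.5], [-0.2, 0.3], [0.8, -0.0], [-0.1, -0.1], [0.0, 0.3], [-0.7, -0.4], [-0.2, 0.0], [0.7, 0.1], [0.9, 0.6], [-0.1, 0.3], [0.3, -1.9], [0.5, -1.2], [-0.3, 0.8], [-0.8, 1.0], [1.2, -1.4]]
stick top [ 510.7 -261.4] -14.61 rms 0.45
[[-0.8, -0.2], [0.4, 0.3], [0.6, 0.2], [-0.3, -0.3]]
stick scene [ 515.2 -264. ] -16.14 rms 0.48
[[-0.6, -0.1], [0.9, -0.7], [0.1, 0.3], [-0.2, 0.3]]
stick both [ 512.1 -262.8] -15.71 rms 1.03
[[0.0, -1.0], [1.2, -0.3], [1.3, -0.5], [0.4, -1.2], [-0.4, -1.5], [1.0, -2.1], [0.4, -1.3], [0.1, -1.1]]
punch140 [ 538.8 -197.7] -17.19 rms 0.0
[[0.0, -0.0]]
driver [ 489.5 -328.5] -17.19 rms 0.0
[[0.0, -0.0]]
```

```bash
cat > fit2.py <<'E'
from fit import *
print('-----')
J=[(t,c2,(415,133),(25,32,96)),(t,c2,(441,130),(25,20,96)),(t,c2,(437,236),(-25,32,96)),(t,c2,(522,108),(25,-20,96)),(t,c2,(551,104),(25,-32,96)),(t,c2,(573,205),(-25,-32,96)),(t,c2,(486,80),(48,0,46)),(t,c2,(460,234),(-25,20,96))]
JS=[(s,c4,(207,230),(-25,-32,96)),(s,c4,(300,300),(25,-32,96)),(s,c4,(312,290),(25,-20,96)),(s,c4,(222,222),(-25,-20,96)),(s,c4,(298,184),(-25,20,96)),(s,c4,(315,168),(-25,32,96)),(s,c4,(400,230),(25,32,96)),(s,c4,(385,240),(25,20,96)),(s,c4,(372,373),(48,0,45))]
x0=[530,125,.25]
fit(J,x0,'clip top');fit(JS,x0,'clip scene');C=fit(J+JS,x0,'clip both')
# rail yaw from edges (z=34)
for a,b in (((160-0,222),(430,157)),((95,328),(690,183)),((75,243),(420,160))):
    P=unproj(t,[c2(a),c2(b)],34);d=P[0]-P[1];print('edge yaw',np.degrees(np.arctan2(-d[0],d[1])))
for a,b in (((130,515),(665,140)),((80,425),(590,95))):
    P=unproj(s,[c4(a),c4(b)],34);d=P[1]-P[0];print('edge yaw s',np.degrees(np.arctan2(-d[0],d[1])))
m1=unproj(t,c2((269,110)),53)[0];m2=unproj(s,c4((564,262)),53)[0];print('mark',m1,m2)
A=np.array
for m in(m1,m2):
  for th in (14,15,16):
    th=np.radians(th);u=A([-np.sin(th),np.cos(th)]);v=A([np.cos(th),np.sin(th)]);d=m[:2]-C[:2];print(d@v,d@u)
for px,z in ((388,174),0),((370,279),0):print('sticks',unproj(t,px,z))
E
python3 fit2.py | sed -n '/-----/,$p'
```

```text
-----
clip top [531.8 130.1] 13.05 rms 0.44
[[-0.1, 0.3], [-0.3, -0.3], [0.2, 0.4], [0.2, 0.3], [-0.8, -0.1], [-0.5, 0.3], [0.8, -0.4], [0.6, -0.5]]
clip scene [534.9 127.6] 14.69 rms 0.77
[[-0.3, 0.9], [-1.3, 0.5], [0.6, -0.4], [0.9, -0.2], [-0.6, -1.4], [-0.0, -0.8], [0.8, -0.4], [-0.3, 0.3], [0.1, 1.6]]
clip both [532.7 129.3] 13.95 rms 0.86
[[0.2, 0.2], [-0.0, -0.5], [0.8, 0.2], [0.4, -0.2], [-0.6, -0.7], [0.0, -0.4], [0.8, -0.7], [1.3, -0.8], [-0.2, -0.3], [-1.4, -0.6], [0.5, -1.4], [1.1, -1.3], [-0.3, -2.3], [0.4, -1.7], [0.9, -1.2], [-0.2, -0.5], [0.1, 0.8]]
edge yaw 13.428923044232748
edge yaw 13.445632256054962
edge yaw 13.420650858162018
edge yaw s 14.74701003806363
edge yaw s 13.757097276071834
mark [562.72730412 247.43102797  53.        ] [564.48827529 245.27690498  53.        ]
57.76508586545651 107.38073153039099
59.63034013328893 106.35623716846013
61.47743042186468 105.29934566639176
58.95261914851083 104.86457771938699
60.77377961030393 103.81974126635515
62.57642779009892 102.74328031440916
sticks [[ 634.01397295 -336.45352221    0.        ]]
sticks [[ 398.08756826 -291.00519533    0.        ]]
```

Emit:
{"method": "step_arm", "body": {
  "translation": [
    [30,-40,30],
    [60,-80,60],
    [90,-115,80],
    [120,-155,90],
    [150,-190,90],
    [180,-230,90],
    [210,-265,90],
    [240,-305,90],
    [265,-345,90],
    [295,-385,90],
    [320,-420,90],
    [342,-450,90]
  ],
  "yaw": [-7,-14,-21,-28,-35,-42,-49,-56,-63,-70,-77,-84],
  "jaw": [0,0,0,0,0,0,0,0,0,0,0,0]
}}

```text
t: 1.15
ee_pos: [431.3, 199.7, 296.8]
eef_rot: [-0.0, -0.658, 0.753, 0.001]
wrist_force: [0.9, 0.1, 0.6]
gripper_width: 85.3
```

Emit:
{"method": "step_arm", "body": {
  "translation": [
    [8,-38,0],
    [15,-78,0],
    [22,-118,0],
    [30,-158,0],
    [37,-198,0],
    [44,-238,0],
    [51,-278,0],
    [58,-318,0],
    [66,-358,0],
    [72,-398,0],
    [78,-438,0],
    [81,-462,0]
  ],
  "yaw": [-2,-4,-6,-8,-10,-10,-10,-10,-10,-10,-10,-10],
  "jaw": [0,0,0,0,0,0,0,0,0,0,0,0]
}}

```text
t: 2.15
ee_pos: [512.0, -265.6, 295.7]
eef_rot: [-0.001, -0.589, 0.808, 0.001]
wrist_force: [-0.3, 1.1, 0.3]
gripper_width: 85.3
```

Run:
```python
from h import *
w=snap('wrist','b');s=snap('scene','b');st=read_state();print(st['ee_pos'],st['eef_rot'])
q=st['eef_rot'];a=2*np.degrees(np.arctan2(q[2],q[1]))-90;print('jaw line',(a+90)%180-90)
print(proj(w,[[512,-262.5,188],[512,-262.5,108]]))
```

```text
[ 511.86930178 -265.49138084  294.96009587] [-0.0013828  -0.58833675  0.80861297  0.00173943]
jaw line -17.921659110933348
[[255.86582959 185.85619535]
 [255.45472794 166.25699095]]
```

View pics/b_wrist.png

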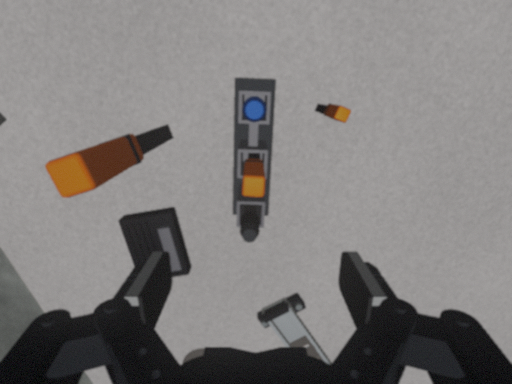

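View pics/b_scene.png

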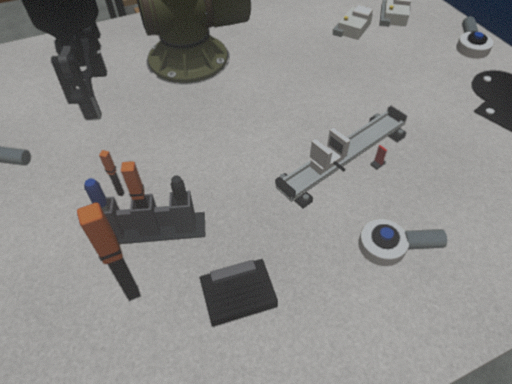

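Emit:
{"method": "step_arm", "body": {
  "translation": [
    [0,3,-20],
    [0,3,-42],
    [0,3,-64],
    [0,3,-86],
    [0,3,-108],
    [0,3,-130],
    [0,3,-150],
    [0,3,-160],
    [0,3,-162],
    [0,3,-162],
    [0,3,-162],
    [0,3,-162]
  ],
  "yaw": [0,0,0,0,0,0,0,0,0,0,0,0],
  "jaw": [0,0,0,0,0,0,0,0,0,0,0,0]
}}

```text
t: 3.25
ee_pos: [512.6, -262.7, 134.7]
eef_rot: [-0.001, -0.588, 0.809, 0.001]
wrist_force: [0.7, 0.3, 0.1]
gripper_width: 85.5
```

Emit:
{"method": "step_arm", "body": {
  "translation": [
    [0,0,0],
    [0,0,0],
    [0,0,0],
    [0,0,0],
    [0,0,0],
    [0,0,0],
    [0,0,0],
    [0,0,0],
    [0,0,0],
    [0,0,0]
  ],
  "yaw": [0,0,0,0,0,0,0,0,0,0],
  "jaw": [0.2,0.4,0.6,1,1,1,1,1,1,1]
}}

```text
t: 4.08
ee_pos: [512.7, -262.7, 134.9]
eef_rot: [-0.001, -0.588, 0.809, 0.001]
wrist_force: [-0.1, -0.3, 0.7]
gripper_width: 21.2
```

Emit:
{"method": "step_arm", "body": {
  "translation": [
    [0,0,5],
    [0,0,20],
    [0,0,40],
    [0,0,60],
    [0,0,80],
    [0,0,100],
    [0,0,120],
    [0,0,140],
    [0,0,155],
    [0,0,165],
    [0,0,165],
    [0,0,165]
  ],
  "yaw": [0,0,0,0,0,0,0,0,0,0,0,0],
  "jaw": [1,1,1,1,1,1,1,1,1,1,1,1]
}}

```text
t: 5.08
ee_pos: [512.8, -262.6, 299.4]
eef_rot: [-0.0, -0.588, 0.809, 0.001]
wrist_force: [1.0, 0.2, -1.6]
gripper_width: 21.2
```

Run:
```python
from h import *
w=snap('wrist','d');s=snap('scene','d');t=snap('top','d');st=read_state();print(st['ee_pos'],st['eef_rot'],st['wrist_force'],st['gripper_width'])
e=st['ee_pos']
print(proj(s,[e-[0,0,127]]),proj(t,[e-[0,0,127]]),proj(w,[e-[0,0,127]]))
crop(s,30,40,230,260,2.7,'d1.png')
```

```text
[ 512.46230158 -262.47769325  298.23222608] [-0.0012731  -0.58847157  0.80851536  0.00158315] [-0.05138297  0.07815271 -0.86250571] 21.241162759686404
[[130.93206015 171.47396491]] [[376.0314229  228.17575994]] [[255.32292372 177.07076985]]
```

View pics/d_wrist.png

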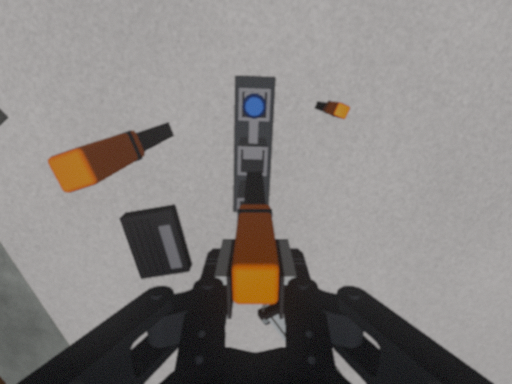

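View pics/d1.png

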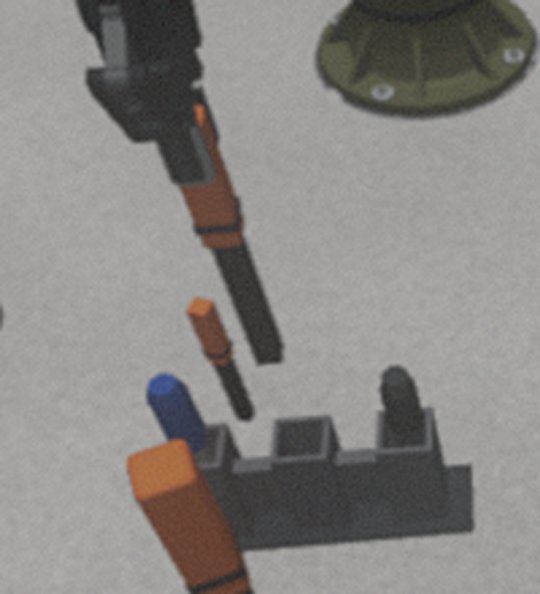

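Emit:
{"method": "step_arm", "body": {
  "translation": [
    [2,25,0],
    [4,60,0],
    [6,95,0],
    [8,130,0],
    [9,165,0],
    [11,200,0],
    [13,235,0],
    [15,270,0],
    [17,305,0],
    [18,340,0],
    [20,375,0],
    [20,392,0]
  ],
  "yaw": [-3,-8,-13,-18,-23,-28,-33,-38,-43,-49,-54,-58.5],
  "jaw": [1,1,1,1,1,1,1,1,1,1,1,1]
}}

```text
t: 6.23
ee_pos: [531.9, 132.9, 296.4]
eef_rot: [-0.002, -0.117, 0.993, 0.002]
wrist_force: [0.2, -1.8, -2.3]
gripper_width: 20.9
```

Emit:
{"method": "step_arm", "body": {
  "translation": [
    [0,0,0],
    [0,0,-15],
    [0,0,-30],
    [0,0,-45],
    [0,0,-55],
    [0,0,-60],
    [0,0,-60],
    [0,0,-60]
  ],
  "yaw": [0,0,0,0,0,0,0,0],
  "jaw": [1,1,1,1,1,1,1,1]
}}

```text
t: 6.9
ee_pos: [532.0, 132.5, 236.8]
eef_rot: [-0.001, -0.117, 0.993, 0.002]
wrist_force: [0.0, -0.5, -0.5]
gripper_width: 21.2
```

Run:
```python
from h import *
w=snap('wrist','e');s=snap('scene','e');t=snap('top','e');st=read_state();print(st['ee_pos'],st['wrist_force'],st['gripper_width'])
q=st['eef_rot'];a=2*np.degrees(np.arctan2(q[2],q[1]))-90;print('jaw line',(a+90)%180-90)
e=st['ee_pos']
print(proj(s,[e-[0,0,127]]),proj(t,[e-[0,0,127]]),proj(w,[e-[0,0,127]]))
crop(s,250,50,430,215,4,'e1.png');crop(w,130,0,380,384,1.55,'e2.png')
```

```text
[532.2113585  132.87928272 237.4804985 ] [-0.15592107 -0.2824098  -0.7940204 ] 20.989211273381468
jaw line -76.51139959252899
[[332.99345201 134.03037543]] [[171.58220827 218.93905119]] [[254.50091433 178.22084464]]
```

View pics/e_wrist.png

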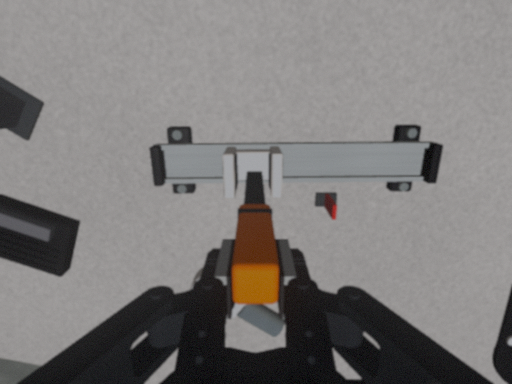

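View pics/e1.png

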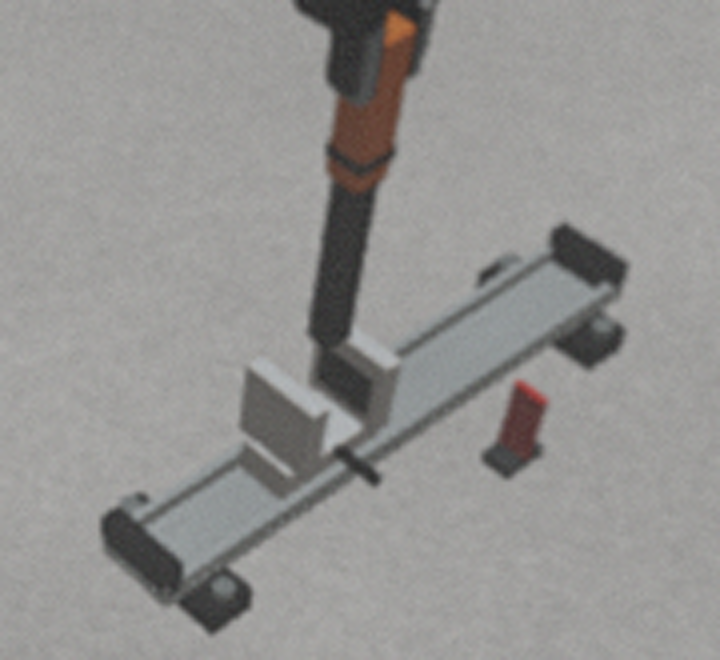

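Emit:
{"method": "step_arm", "body": {
  "translation": [
    [0,0,-10],
    [0,0,-25],
    [0,0,-40],
    [0,0,-50],
    [0,0,-52],
    [0,0,-52]
  ],
  "yaw": [0,0,0,0,0,0],
  "jaw": [1,1,1,1,1,1]
}}

```text
t: 7.55
ee_pos: [532.0, 132.6, 184.8]
eef_rot: [-0.001, -0.117, 0.993, 0.002]
wrist_force: [-0.4, -0.3, -1.3]
gripper_width: 21.0
```

Emit:
{"method": "step_arm", "body": {
  "translation": [
    [-1,4,0],
    [-2,9,0],
    [-4,17,0],
    [-6,26,0],
    [-8,35,0],
    [-10.5,44,0],
    [-13,53,0],
    [-15,62,0],
    [-17,71,0],
    [-19,79,0],
    [-20.5,85,0],
    [-21,88,0]
  ],
  "yaw": [0,0,0,0,0,0,0,0,0,0,0,0],
  "jaw": [1,1,1,1,1,1,1,1,1,1,1,1]
}}

```text
t: 8.55
ee_pos: [510.5, 221.6, 184.6]
eef_rot: [-0.002, -0.118, 0.993, 0.002]
wrist_force: [0.8, -3.5, 0.2]
gripper_width: 20.6
```

Run:
```python
from h import *
w=snap('wrist','f');s=snap('scene','f');t=snap('top','f');st=read_state();print(st['t'],st['ee_pos'],st['wrist_force'],st['gripper_width'])
crop(s,280,60,430,205,4,'f1.png');crop(w,160,90,400,260,3.3,'f2.png');crop(t,60,180,245,270,4.3,'f3.png')
```

```text
8.7 [510.70664331 221.33250209 184.3762327 ] [-0.32229893  0.54431027 -1.55222429] 21.107185877724753
```

View pics/f2.png

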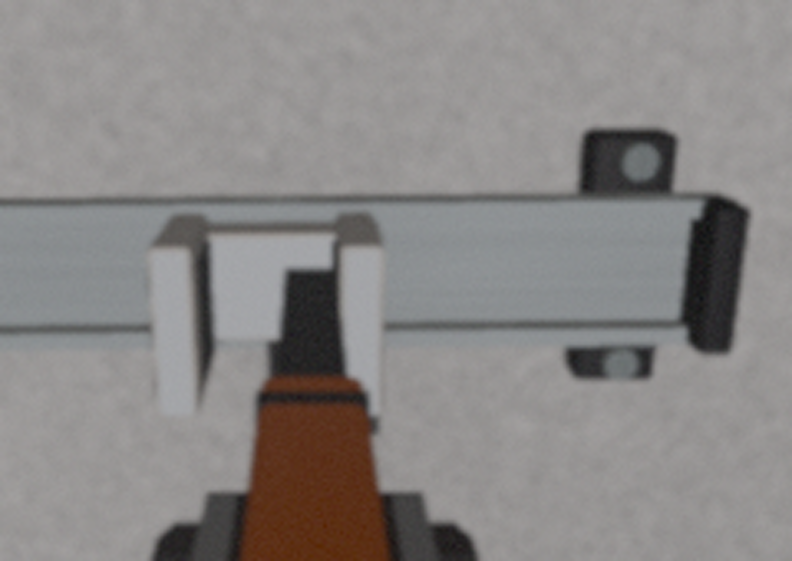

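View pics/f1.png

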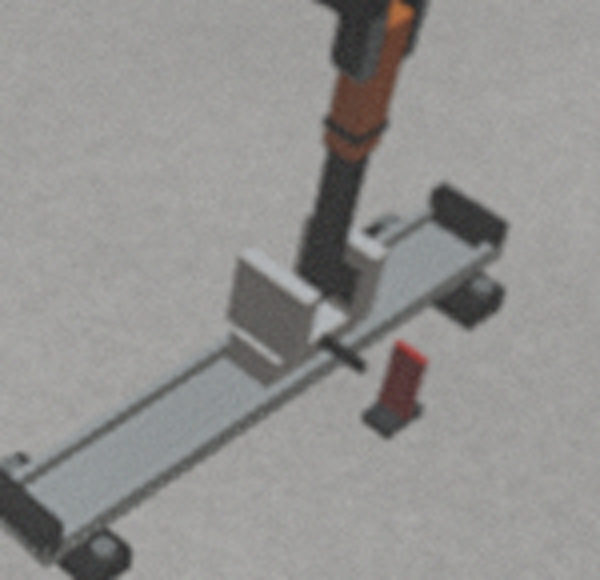

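View pics/f3.png

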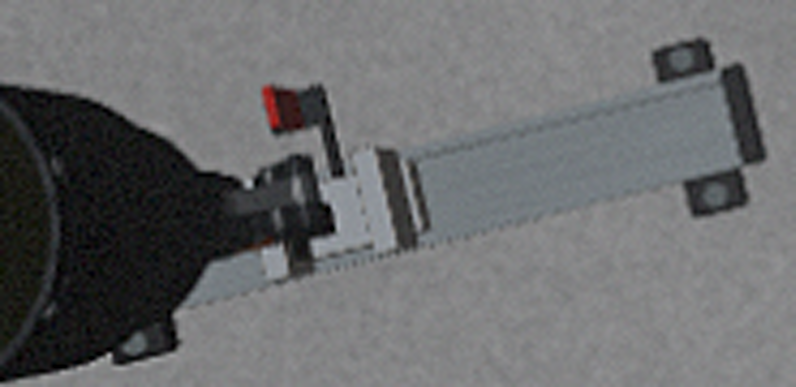

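```bash
cat > rel.py <<'E'
from h import *
def rel(c,ptr,zp,mk,zm=53,yaw=13.5):
    P=unproj(c,ptr,zp)[0];M=unproj(c,mk,zm)[0];th=np.radians(yaw);u=np.array([-np.sin(th),np.cos(th)]);v=np.array([np.cos(th),np.sin(th)])
    d=(M-P)[:2];print('remaining along rail',(d@u).round(2),'across (expect ~12 for tip)',(d@v).round(2))
E
python3 - <<'E'
from rel import *
t=pickle.load(open('f_top.pkl','rb'));s=pickle.load(open('f_scene.pkl','rb'))
f=lambda ox,oy,sc,p:(ox+(p[0]+.5)/sc-.5,oy+(p[1]+.5)/sc-.5)
rel(t,f(60,180,4.3,(320,90)),47,f(60,180,4.3,(269,110)))
rel(s,f(280,60,4,(362,366)),46,f(280,60,4,(410,353)))
crop(t,110,190,160,225,14,'g1.png');crop(s,350,130,400,175,14,'g2.png')
E
```

```text
remaining along rail 24.89 across (expect ~12 for tip) -4.44
remaining along rail 20.84 across (expect ~12 for tip) 13.43
```

View pics/g1.png

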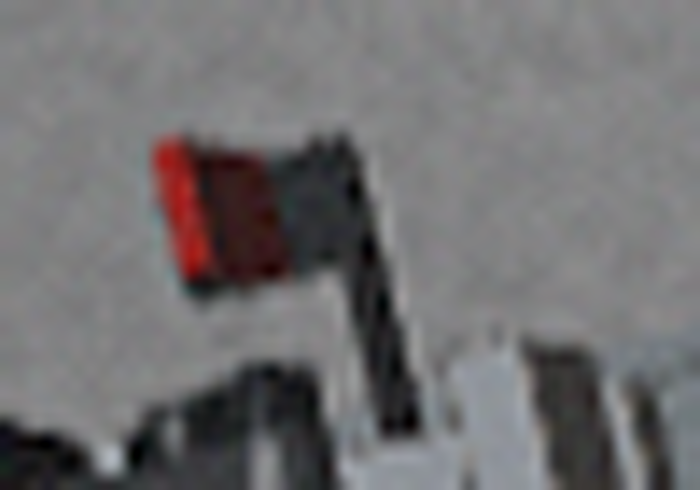

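View pics/g2.png

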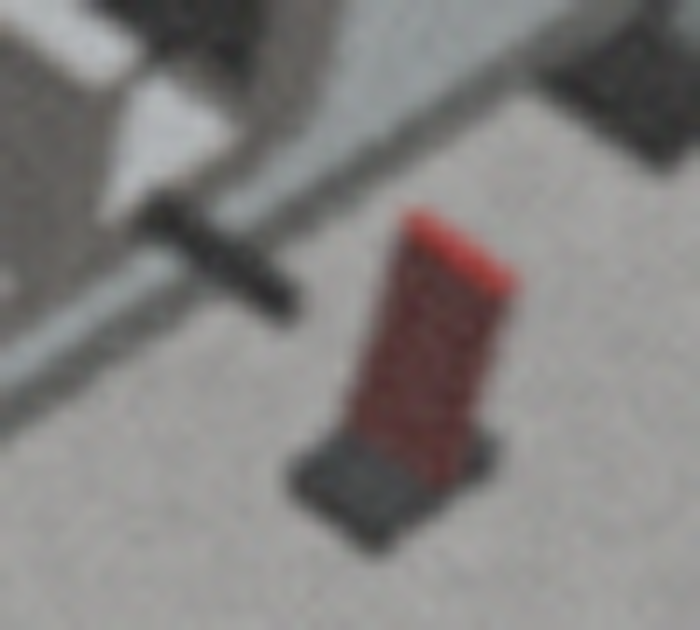

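Run:
```python
from rel import *
t=pickle.load(open('f_top.pkl','rb'));s=pickle.load(open('f_scene.pkl','rb'))
f=lambda ox,oy,sc,p:(ox+(p[0]+.5)/sc-.5,oy+(p[1]+.5)/sc-.5)
for p in((387,367),(402,435),(372,300)):rel(t,f(110,190,14,p),48,f(110,190,14,(184,210)))
for p in((290,305),(225,250)):
  rel(s,f(350,130,14,p),46,f(350,130,14,(461,250)))
# from TCP
th=np.radians(13.5);u=np.array([-np.sin(th),np.cos(th)])
e=np.array([510.7,221.3]);
for m in ([562.7,247.4],[564.5,245.3]): print('tcp est',(np.array(m)-e)@u+12)
```

```text
remaining along rail 23.08 across (expect ~12 for tip) 30.04
remaining along rail 22.99 across (expect ~12 for tip) 40.67
remaining along rail 23.13 across (expect ~12 for tip) 19.54
remaining along rail 22.73 across (expect ~12 for tip) 12.36
remaining along rail 21.62 across (expect ~12 for tip) 26.73
tcp est 25.23969600187226
tcp est 22.777517514096523
```

Emit:
{"method": "step_arm", "body": {
  "translation": [
    [-1,4,0],
    [-2,8,0],
    [-3,12,0],
    [-4,16,0],
    [-4.7,19.4,0],
    [-4.7,19.4,0],
    [-4.7,19.4,0]
  ],
  "yaw": [0,0,0,0,0,0,0],
  "jaw": [1,1,1,1,1,1,1]
}}

```text
t: 9.28
ee_pos: [505.8, 241.3, 184.2]
eef_rot: [-0.002, -0.118, 0.993, 0.003]
wrist_force: [0.1, -0.3, -1.4]
gripper_width: 21.1
```

Run:
```python
from h import *
w=snap('wrist','k');s=snap('scene','k');t=snap('top','k');st=read_state();print(st['t'],st['ee_pos'],st['wrist_force'],st['gripper_width'])
crop(t,110,190,160,225,14,'k1.png');crop(s,350,130,400,175,14,'k2.png')
```

```text
9.4333 [505.93199155 241.0862592  184.23096927] [ 0.4725357  -0.83232858 -1.02474965] 21.021410915671172
```

View pics/k1.png

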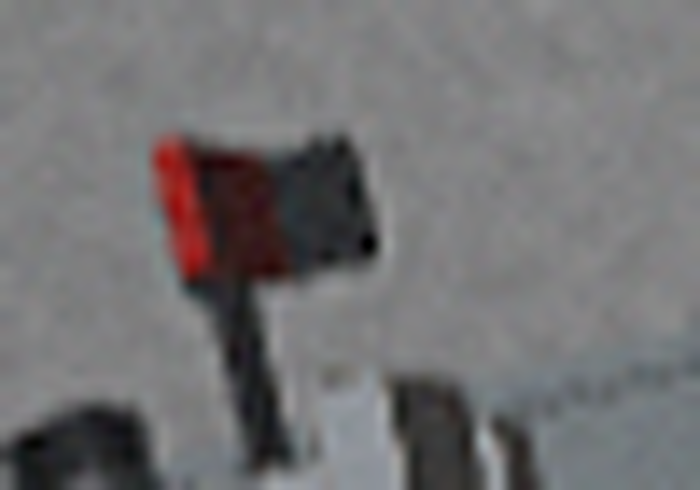

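View pics/k2.png

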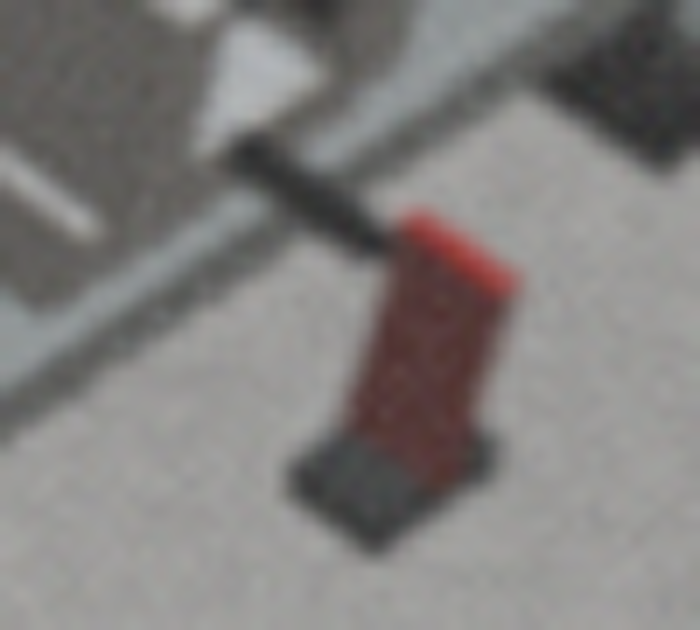

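View pics/k_wrist.png

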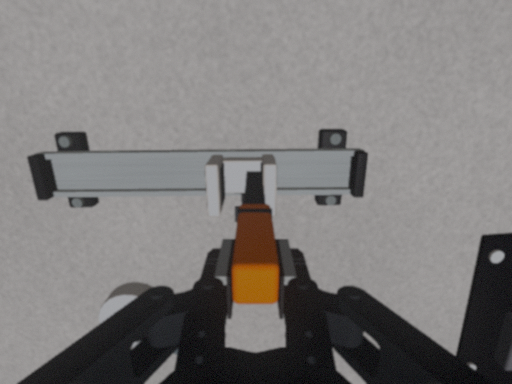

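Run:
```python
from rel import *
t=pickle.load(open('k_top.pkl','rb'));s=pickle.load(open('k_scene.pkl','rb'))
f=lambda ox,oy,sc,p:(ox+(p[0]+.5)/sc-.5,oy+(p[1]+.5)/sc-.5)
for y in (13,13.5):
  for p in((238,300),(268,440)):rel(t,f(110,190,14,p),48,f(110,190,14,(184,210)),yaw=y)
  for p in((320,200),(370,238)):
    rel(s,f(350,130,14,p),46,f(350,130,14,(461,250)),yaw=y)
# project line through mark center, along rail -x at z=48 into both images to compare
```

```text
remaining along rail 3.68 across (expect ~12 for tip) 14.72
remaining along rail 3.59 across (expect ~12 for tip) 36.58
remaining along rail 2.34 across (expect ~12 for tip) 24.76
remaining along rail 2.52 across (expect ~12 for tip) 14.25
remaining along rail 3.55 across (expect ~12 for tip) 14.75
remaining along rail 3.27 across (expect ~12 for tip) 36.61
remaining along rail 2.12 across (expect ~12 for tip) 24.77
remaining along rail 2.4 across (expect ~12 for tip) 14.27
```

Emit:
{"method": "step_arm", "body": {
  "translation": [
    [-0.3,1.5,0],
    [-0.7,2.9,0],
    [-0.7,2.9,0],
    [-0.7,2.9,0]
  ],
  "yaw": [0,0,0,0],
  "jaw": [1,1,1,1]
}}

```text
t: 9.77
ee_pos: [505.3, 243.8, 184.3]
eef_rot: [-0.002, -0.118, 0.993, 0.003]
wrist_force: [0.9, -0.7, -1.1]
gripper_width: 21.0
```

Run:
```python
from h import *
s=snap('scene','l');t=snap('top','l');st=read_state();print(st['t'],st['ee_pos'],st['wrist_force'],st['gripper_width'])
crop(t,110,190,160,225,14,'l1.png');crop(s,350,130,400,175,14,'l2.png')
```

```text
9.8667 [505.26688905 243.87446253 184.27609105] [ 0.04342843 -0.69591774 -0.8589289 ] 21.297540726234885
```

View pics/l1.png

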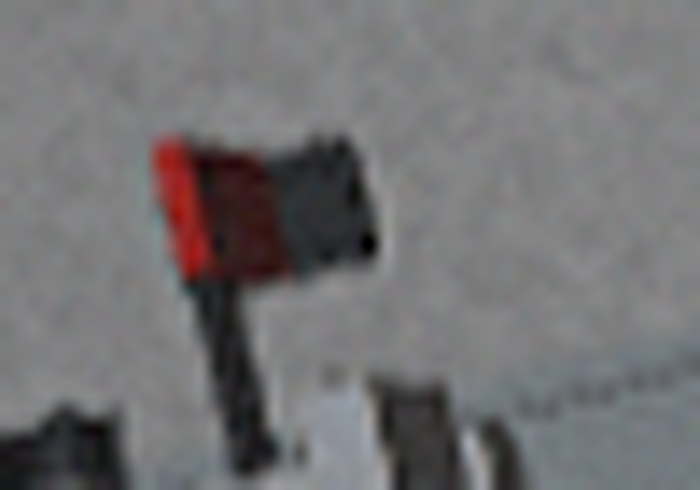

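View pics/l2.png

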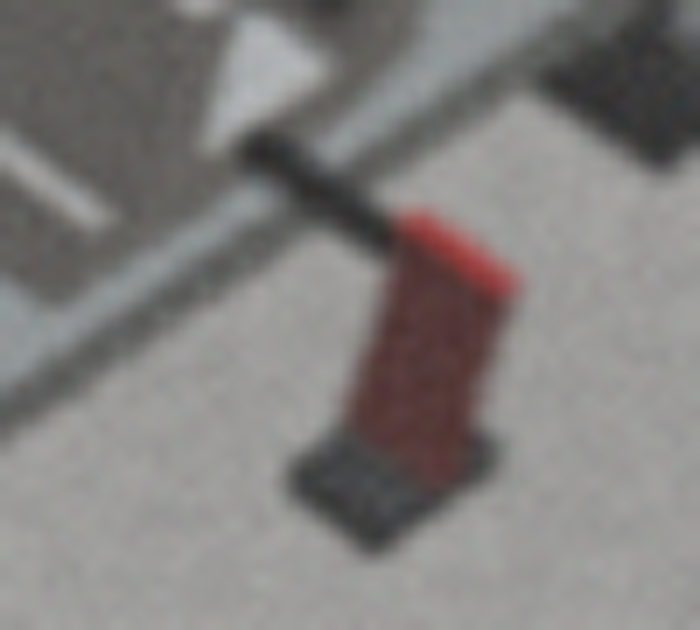

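Run:
```python
from rel import *
t=pickle.load(open('l_top.pkl','rb'));s=pickle.load(open('l_scene.pkl','rb'))
f=lambda ox,oy,sc,p:(ox+(p[0]+.5)/sc-.5,oy+(p[1]+.5)/sc-.5)
for p in((216,300),(250,430)):rel(t,f(110,190,14,p),48,f(110,190,14,(184,210)))
for p in((330,190),(375,228)):rel(s,f(350,130,14,p),46,f(350,130,14,(461,250)))
```

```text
remaining along rail 0.34 across (expect ~12 for tip) 13.97
remaining along rail 0.98 across (expect ~12 for tip) 34.48
remaining along rail -0.73 across (expect ~12 for tip) 25.27
remaining along rail 0.16 across (expect ~12 for tip) 15.24
```

Emit:
{"method": "step_arm", "body": {
  "translation": [
    [0.5,-2,0],
    [1,-4,0],
    [1.6,-6.8,0],
    [1.6,-6.8,0],
    [1.6,-6.8,10],
    [1.6,-6.8,25],
    [1.6,-6.8,45],
    [1.6,-6.8,65],
    [1.6,-6.8,85],
    [1.6,-6.8,105],
    [1.6,-6.8,113],
    [1.6,-6.8,113]
  ],
  "yaw": [0,0,0,0,0,0,0,0,0,0,0,0],
  "jaw": [1,1,1,1,1,1,1,1,1,1,1,1]
}}

```text
t: 10.87
ee_pos: [507.5, 237.4, 300.2]
eef_rot: [0.0, -0.118, 0.993, 0.004]
wrist_force: [0.6, 0.7, -1.1]
gripper_width: 21.3
```

Emit:
{"method": "step_arm", "body": {
  "translation": [
    [4,-16,0],
    [9,-36,0],
    [13,-55,0],
    [16,-68,0],
    [16,-68,0],
    [16,-68,0]
  ],
  "yaw": [0,0,0,0,0,0],
  "jaw": [1,1,1,1,1,1]
}}

```text
t: 11.37
ee_pos: [523.5, 169.0, 299.4]
eef_rot: [-0.0, -0.117, 0.993, 0.004]
wrist_force: [-0.5, -0.7, -0.3]
gripper_width: 21.0
```

Run:
```python
from h import *
w=snap('wrist','m');s=snap('scene','m');t=snap('top','m');st=read_state();print(st['t'],st['ee_pos'],st['wrist_force'],st['gripper_width'])
crop(w,230,120,380,230,5,'m3.png')
crop(t,110,190,160,225,14,'m1.png');crop(s,350,130,400,175,14,'m2.png')
```

```text
11.5167 [523.33664867 169.98794863 299.66641916] [-0.65341419  0.82607368 -1.40690285] 21.144218246559742
```

View pics/m1.png

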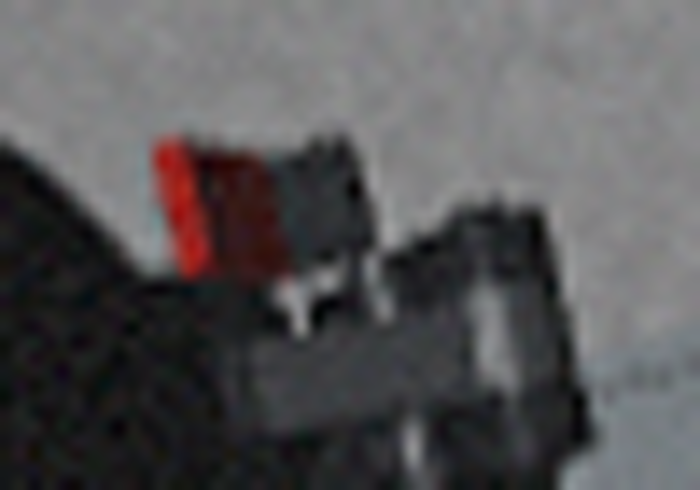

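View pics/m2.png

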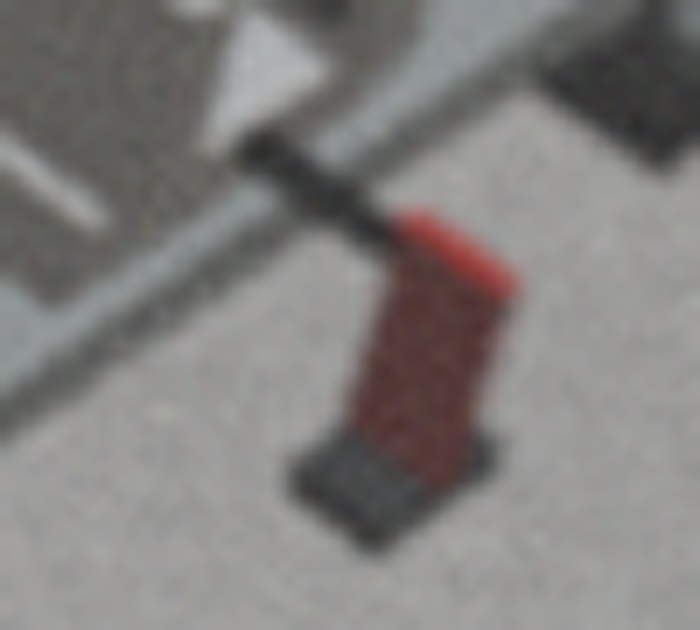

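View pics/m3.png

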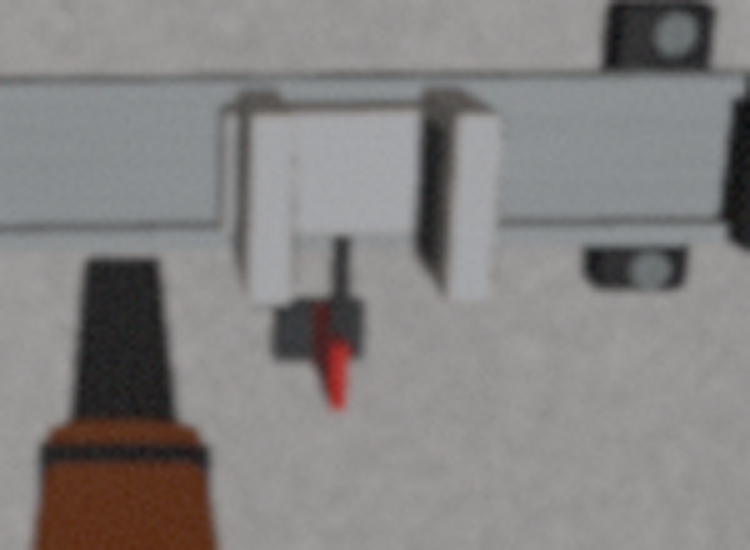

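Run:
```python
from rel import *
w=pickle.load(open('m_wrist.pkl','rb'))
f=lambda p:(230+(p[0]+.5)/5-.5,120+(p[1]+.5)/5-.5)
for y in(13,13.5,14):
  rel(w,f((342,290)),48,f((340,376)),yaw=y);rel(w,f((342,260)),48,f((340,376)),yaw=y)
th=lambda a,b:print('yaw',(lambda d:np.degrees(np.arctan2(-d[0],d[1])))(unproj(w,f(b),34)[0]-unproj(w,f(a),34)[0]))
th((0,232),(720,213));th((0,84),(600,74))
crop(w,270,150,320,205,12,'m4.png')
```

```text
remaining along rail 0.04 across (expect ~12 for tip) 24.95
remaining along rail 0.54 across (expect ~12 for tip) 34.02
remaining along rail -0.17 across (expect ~12 for tip) 24.95
remaining along rail 0.24 across (expect ~12 for tip) 34.02
remaining along rail -0.39 across (expect ~12 for tip) 24.95
remaining along rail -0.06 across (expect ~12 for tip) 34.02
yaw 14.913163312895135
yaw 14.377043396010054
```

View pics/m4.png

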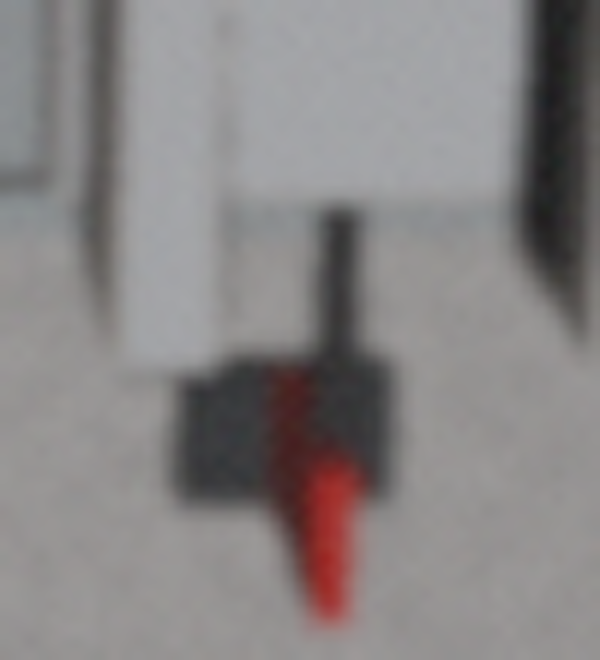

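Emit:
{"method": "step_arm", "body": {
  "translation": [
    [-1,-20,3],
    [-2,-60,5],
    [-3,-100,5],
    [-4,-138,5],
    [-5,-176,5],
    [-6,-214,5],
    [-7,-252,5],
    [-8,-290,5],
    [-9,-328,5],
    [-10,-366,5],
    [-11,-404,5],
    [-11,-426,5]
  ],
  "yaw": [3,8,13,18,23,28,33,38,43,49,54,58.5],
  "jaw": [1,1,1,1,1,1,1,1,1,1,1,1]
}}

```text
t: 12.52
ee_pos: [512.0, -258.6, 304.2]
eef_rot: [-0.002, -0.589, 0.808, 0.003]
wrist_force: [1.0, 0.3, -0.7]
gripper_width: 21.4
```

Emit:
{"method": "step_arm", "body": {
  "translation": [
    [0,0,0],
    [0,0,0],
    [0,0,0]
  ],
  "yaw": [0,0,0],
  "jaw": [1,1,1]
}}

```text
t: 12.77
ee_pos: [512.3, -257.9, 303.8]
eef_rot: [-0.002, -0.589, 0.808, 0.004]
wrist_force: [-0.5, 0.0, -1.9]
gripper_width: 21.3
```

Run:
```python
from h import *
w=snap('wrist','n');s=snap('scene','n');st=read_state();print(st['t'],st['ee_pos'],st['wrist_force'],st['gripper_width'])
q=st['eef_rot'];a=2*np.degrees(np.arctan2(q[2],q[1]))-90;print('jaw line',(a+90)%180-90)
th=np.radians(-19.7);R=np.array([[np.cos(th),-np.sin(th)],[np.sin(th),np.cos(th)]])
for c in(w,s):print(proj(c,[[*(np.array([513.3,-262.5])+R@np.array(l)),90] for l in((0,0),(15,15),(15,-15),(-15,-15),(-15,15))]).round(1).tolist(),proj(c,[st['ee_pos']-[0,0,127]]))
crop(w,190,60,320,240,3.3,'n1.png');crop(s,90,130,220,250,5,'n2.png')
```

```text
12.8667 [ 512.37321243 -257.32694661  304.32693198] [ 0.60110796 -0.21033301 -1.88294912] 21.267512090045436
jaw line -17.70641278094874
[[251.9, 156.1], [240.1, 167.0], [240.5, 144.2], [263.9, 144.9], [262.9, 167.6]] [[254.2132799  178.00814083]]
[[141.8, 201.0], [149.6, 206.8], [132.9, 208.2], [134.2, 195.3], [150.6, 194.0]] [[133.05173871 168.04271815]]
```

View pics/n1.png

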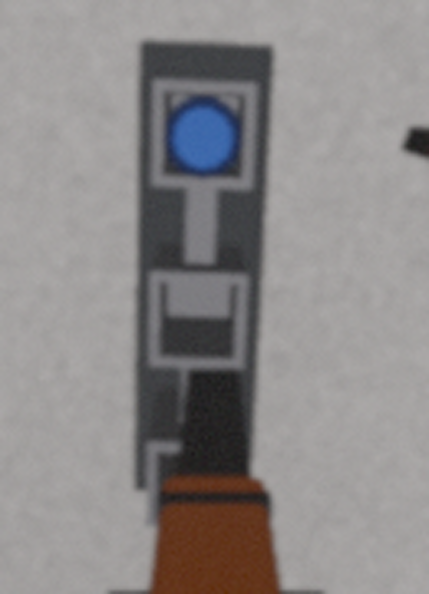

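View pics/n2.png

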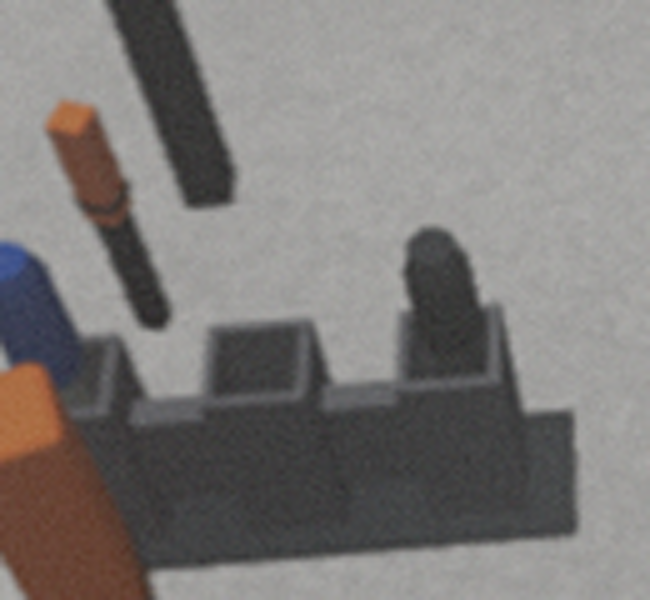

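Emit:
{"method": "step_arm", "body": {
  "translation": [
    [2,-4.7,0],
    [2.2,-4.7,0],
    [2.2,-4.7,-15],
    [2.2,-4.7,-30],
    [2.2,-4.7,-45],
    [2.2,-4.7,-60],
    [2.2,-4.7,-72],
    [2.2,-4.7,-78],
    [2.2,-4.7,-78],
    [2.2,-4.7,-78]
  ],
  "yaw": [0,0,0,0,0,0,0,0,0,0],
  "jaw": [1,1,1,1,1,1,1,1,1,1]
}}

```text
t: 13.7
ee_pos: [514.7, -262.1, 226.8]
eef_rot: [-0.002, -0.59, 0.807, 0.003]
wrist_force: [0.7, 0.3, -0.2]
gripper_width: 21.3
```

Run:
```python
from h import *
w=snap('wrist','p');s=snap('scene','p');t=snap('top','p');st=read_state();print(st['t'],st['ee_pos'],st['wrist_force'],st['gripper_width'])
crop(w,190,60,320,240,3.3,'p1.png');crop(s,90,130,220,250,5,'p2.png')
```

```text
13.85 [ 514.95783067 -262.22667388  227.56067942] [ 0.23810921  0.50010044 -0.91152139] 21.54785547701536
```

View pics/p1.png

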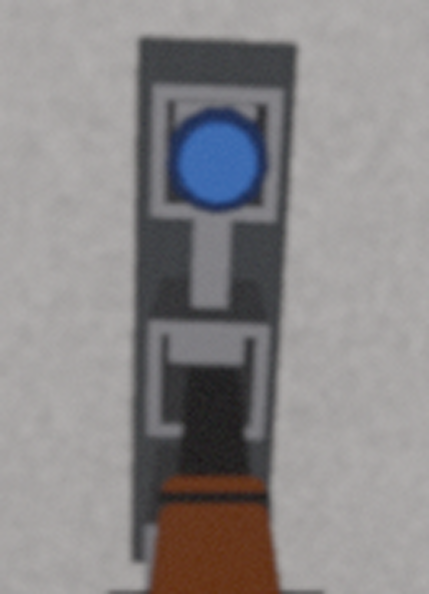

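View pics/p2.png

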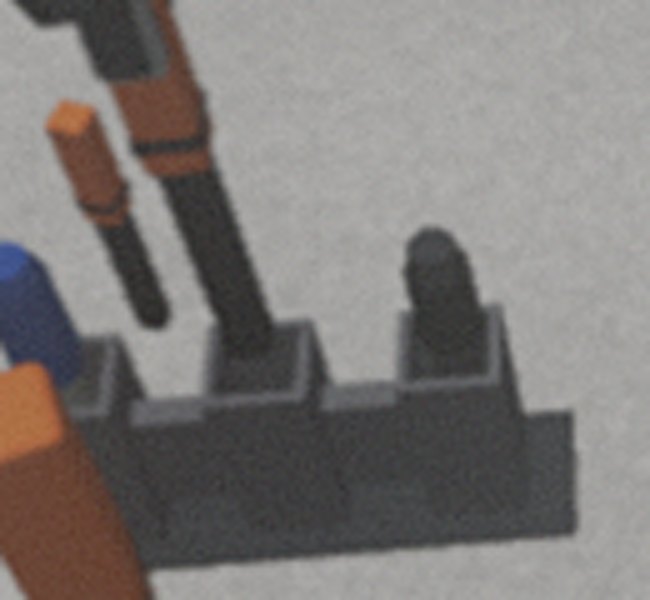

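Emit:
{"method": "step_arm", "body": {
  "translation": [
    [0.9,-1.8,0],
    [0.9,-1.8,-3],
    [0.9,-1.8,-12],
    [0.9,-1.8,-24],
    [0.9,-1.8,-36],
    [0.9,-1.8,-48],
    [0.9,-1.8,-60],
    [0.9,-1.8,-70],
    [0.9,-1.8,-78],
    [0.9,-1.8,-84],
    [0.9,-1.8,-86],
    [0.9,-1.8,-86]
  ],
  "yaw": [0,0,0,0,0,0,0,0,0,0,0,0],
  "jaw": [1,1,1,1,1,1,1,1,1,1,1,1]
}}

```text
t: 14.85
ee_pos: [515.8, -264.0, 141.1]
eef_rot: [-0.002, -0.59, 0.807, 0.003]
wrist_force: [0.9, 0.5, -1.4]
gripper_width: 21.4
```

Emit:
{"method": "step_arm", "body": {
  "translation": [
    [0,0,-2],
    [0,0,-4],
    [0,0,-5],
    [0,0,-6],
    [0,0,-6]
  ],
  "yaw": [0,0,0,0,0],
  "jaw": [1,1,1,1,1]
}}

```text
t: 15.27
ee_pos: [515.7, -264.0, 135.0]
eef_rot: [-0.002, -0.59, 0.807, 0.003]
wrist_force: [0.8, -0.4, -2.0]
gripper_width: 21.0
```

Run:
```python
from h import *
w=snap('wrist','r');s=snap('scene','r');st=read_state();print(st['t'],st['ee_pos'],st['wrist_force'],st['gripper_width'])
crop(w,190,60,320,240,3.3,'r1.png');crop(s,90,130,220,250,5,'r2.png')
```

```text
15.3667 [ 515.78098566 -264.00282581  135.22101947] [-0.04526261  0.09135406 -1.87802642] 20.932654742341956
```

View pics/r2.png

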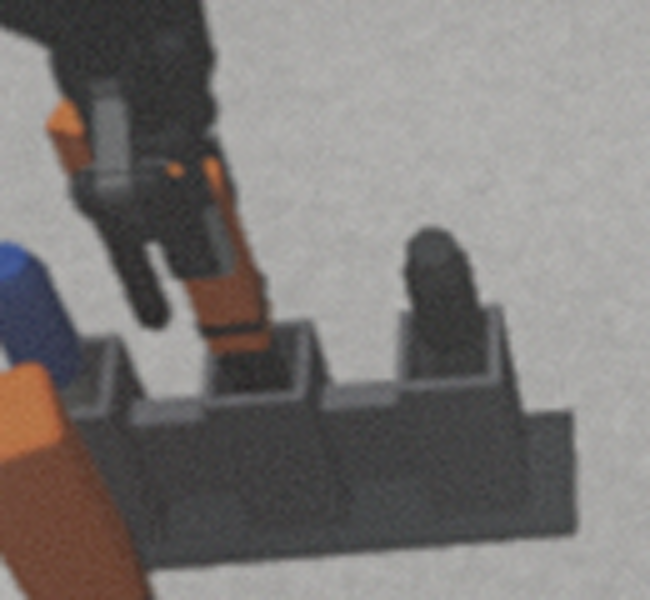

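Emit:
{"method": "step_arm", "body": {
  "translation": [
    [0,0,-0.7],
    [0,0,-1.3],
    [0,0,-1.3],
    [0,0,-1.3]
  ],
  "yaw": [0,0,0,0],
  "jaw": [1,1,1,1]
}}

```text
t: 15.7
ee_pos: [516.0, -264.2, 134.9]
eef_rot: [-0.001, -0.59, 0.807, 0.002]
wrist_force: [-1.6, 0.9, 4.2]
gripper_width: 21.1
```

Emit:
{"method": "step_arm", "body": {
  "translation": [
    [0,0,0.3],
    [0,0,0.3],
    [0,0,0.3],
    [0,0,0.3],
    [0,0,0.3],
    [0,0,0.3],
    [0,0,0.3],
    [0,0,0.3],
    [0,0,0.3],
    [0,0,0.3]
  ],
  "yaw": [0,0,0,0,0,0,0,0,0,0],
  "jaw": [0.7,0.65,0.6,0.5,0.4,0.3,0.2,0.1,0,0]
}}

```text
t: 16.53
ee_pos: [516.0, -264.2, 135.2]
eef_rot: [-0.001, -0.59, 0.807, 0.002]
wrist_force: [0.2, 0.2, -0.0]
gripper_width: 85.5
```

Emit:
{"method": "step_arm", "body": {
  "translation": [
    [0,0,0],
    [0,0,5],
    [0,0,15],
    [0,0,30],
    [0,0,50],
    [0,0,75],
    [0,0,100],
    [0,0,125],
    [0,0,150],
    [0,0,165],
    [0,0,170],
    [0,0,170]
  ],
  "yaw": [0,0,0,0,0,0,0,0,0,0,0,0],
  "jaw": [0,0,0,0,0,0,0,0,0,0,0,0]
}}

```text
t: 17.53
ee_pos: [516.4, -264.4, 307.3]
eef_rot: [-0.0, -0.59, 0.807, 0.001]
wrist_force: [0.8, 0.5, -0.6]
gripper_width: 85.3
```

Run:
```python
from h import *
w=snap('wrist','z');s=snap('scene','z');t=snap('top','z');st=read_state();print(st['t'],st['ee_pos'],st['wrist_force'],st['gripper_width'])
crop(s,70,120,420,270,2.2,'z2.png');crop(t,110,190,160,225,14,'z1.png')
```

```text
17.6833 [ 515.74802954 -263.94465028  303.65057203] [-0.36188607  0.03672115 -0.09515986] 85.258028856527
```

View pics/z_wrist.png

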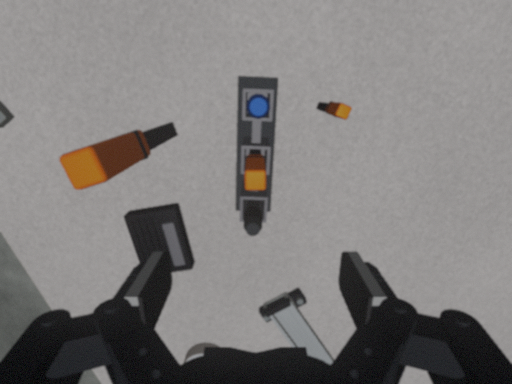

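View pics/z_scene.png

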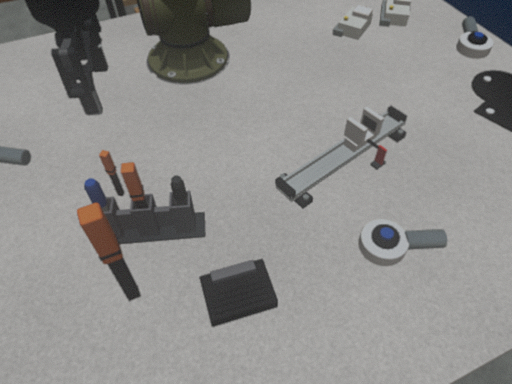

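View pics/z1.png

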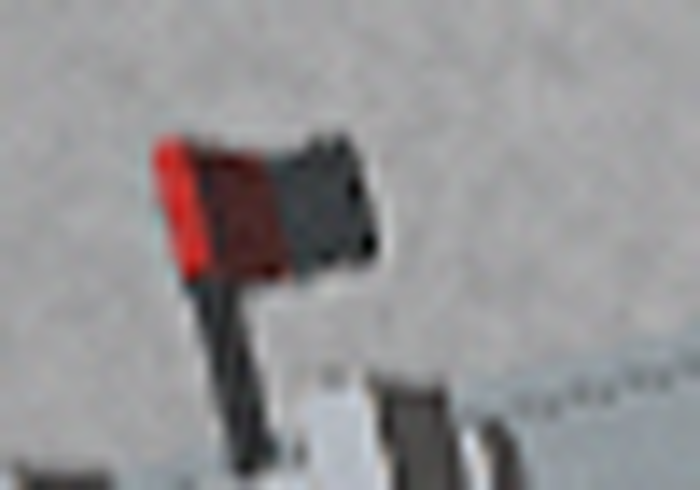

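The stick stands upright in the middle cup (scene 133,185; wrist 255,172). The driver, punch and other parts are where they were. The pointer is level with the red mark (top 122,205; scene 377,148).

```bash
python3 -c "
from station import *
print(job_done())"
```

```text
the job is handed in; nothing more can be done
None
```

I pulled the 180 mm stick out of the middle cup and put its black end into the clip's pocket. From there I pushed the clip about 106 mm along the rail to the red mark. I then lowered the stick back into the same cup until its foot touched the floor (about 4 N), opened the gripper and backed away. The job was handed in at about 17.7 s.

**Clip position:** Before the stick went back, the remaining pointer-to-mark offset read between −0.7 and +1.0 mm across the three views. The top view gave +0.3 to +1.0 mm, the scene view −0.7 to +0.2 mm and the wrist view about −0.4 to +0.5 mm. That spread is within the roughly 2 mm calibration. The last top picture shows the pointer unchanged.

**Stick and surroundings:** The last scene and wrist pictures show the stick upright in its cup. The other tools and parts look unmoved, and only the stick touched the clip.

**Disagreement:** The camera views differed by 2–3 mm on where the cup centre is. I lowered the stick at a compromise position, and it went in with no sideways force.

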